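# Twist open a jar one-handed

### The arm

A 6-joint arm with a two-finger parallel gripper is mounted at the origin on a cart in front of the work surface, level with it; the furniture and walls round the work are solid. World frame = base frame: x ahead of the robot, y to its left, z up, the work surface at z = 0. Lengths are in m, angles in rad, forces in N, time in s.
With the tool pointing down it reaches from about 0.25 to 0.775 m from the base axis. Payload 4 kg.
Tool frame: the origin (TCP) lies at the centre of the arm's flange, where the gripper is bolted on; the fingertips stand 199 mm ahead of it and the grasp point (between the pads) lies 180 mm ahead of it (robot.tcp_to_tips is the z of the fingertips in the tool frame, in m); z points along the fingers, y is the line along which they close (so a half turn about z gives the same grasp; the last joint's range is limited). The gripper opens to 94 mm and grips with 3 to 60 N. Pads are 16 mm wide; open, the fingers measure 119 mm over their backs; the gripper's body (75 mm by 177 mm) begins 78 mm behind the grasp point.
Start: joints at [1.231, 0.087, 1.371, -0, 1.684, -0.103], TCP at [0.129, 0.535, 0.405] pointing down, gripper open.
Joint ranges: [-3.1, 3.1], [-0.76, 2.03], [0.27, 2.55], [-1.08, 4.22], [0.17, 2.65], [-2.57, 2.57]. Speed limits (rad/s): [2.79, 2.79, 3.14, 3.14, 3.14, 3.14].

### API

Orientations are given as [roll, pitch, yaw] about the fixed x, y, z axes, in that order (R = Rz(yaw) Ry(pitch) Rx(roll)).
In Python, from bench import robot gives the robot as it stands.
- The arm moves only by the tool play_rows, never from a script. Its arguments are lists of equal length, an entry for each row: "translation": the shift along the tool's x, y, z scaled (see below), a list of three; "twist": the turn, a rotation vector about the tool's x, y, z scaled (see below), a list of three; "gripper": the opening, from -1 (shut) to 1 (fully open). A call has 1 to 8 rows; each row shifts and turns the commanded pose from where the row before left it, along the tool's axes as they then stand; what a row does not reach is not made up. The controller multiplies each number of a shift by 0.04 m and each number of a turn by 0.1 rad. A row lasts 1/10 s, in which the tool goes at most 50 mm and 8.59 degrees, less where a joint would pass 70% of its speed; a pose out of reach is approached as far as the arm can. A call with a number of a shift or a turn outside -1 to 1 is refused whole. A call with a gripper value outside its range is refused whole. The fingers move at their own pace and stop on an object; the grip force is fixed at half the most. Time passes only in rows, so rows that do not move let the fingers close. It gives the time, the measured TCP pose, the force, the opening and the grip force at its end, in the units of the state.
- robot.get_obs(): the state, without advancing time (a new reading comes with each control period).
- robot.snapshot(name): name is "scene" or "side" or "wrist"; returns the picture (384x512x3 uint8, red, green, blue); there is no depth.
- robot.camera_model(name): a dict with "camera_matrix" (3x3 intrinsics, pixels), "rvec" (rotation vector, rad) and "tvec" (3), from world to camera coordinates, as OpenCV has them. Camera axes: x right, y down, z forward; pixel columns grow to the right and rows downward; lengths in m; the calibration is good to about 2 mm. A picture is of the moment at which its call begins: read the wrist's pose just before it. camera_model takes no time and is no camera call; for the wrist camera it gives the pose at the moment of the call.
- robot.close_job(): hands the job in; it is judged then, once.
Trained networks look in the newest picture that a camera, given by its name, has taken for a name from the list of things; names that differ only in an ending like _2 or _b are one class to them, and where a whole thing is asked for, a point or a joint stands for the part that bears it (a point fixed in the world has none). Each returns a list of dicts, best first, with "score" (0 to 1); they miss things now and then, are a little off and sometimes report something else, mostly with a low value. They report only what shows in the picture. A call takes as long as a camera call.
- robot.recognise(name, camera): "centre" ([x, y, z] in m, in world coordinates, good to about 4 mm: the middle of the surface that is visible of it).
- robot.spot_point(name, camera): "centre" ([x, y, z] in m, in world coordinates, good to about 4 mm: a listed point, or the origin of a listed thing).
The state is a dict: "time": time; "joint_positions": joint angles; "qvel": joint speeds; "joint_torque": joint torques, N m; "tool_pos": TCP position; "ee_rot": TCP orientation; "wrist_force": force on the tool from outside, world axes, zero at the start; "wrist_torque": the same for the moment, N m; "width": finger opening in m; "finger_force": force on a finger pad.
Only numpy, scipy, OpenCV 4.12 (cv2) and the standard library are available. Lean on these libraries where they do the work, as an engineer would, in place of code of your own. Each camera call takes 0.05 s, during which the arm holds its last target. There are 200 camera calls.

### The job

Take the square glass jar of hazelnuts out of the grocery crate and stand it, lid on, fully down in the square well of the jar holder, which keeps it from turning. Then twist its tight lid anticlockwise until the thread lets go, leaving the jar fully down in the well, and lift the lid straight off. Finish while holding the lid: keep it gripped, level and still, centred about a finger's breadth above the open mouth, and leave the other groceries where they are in the crate.

Things in the scene. Friction and masses are not known exactly. Their poses are not given: they have to be found in the camera images.
- jar_center (a point): middle of the square glass body of the hazelnut jar: rounded prism 60 x 60 x 60 mm, round neck and round metal lid above; 88 mm high with the lid, 0.25 to 0.4 kg. Point on the axis, 30 mm above the underside. z up, x and y square to the flat sides. It stands in any of the crate's six places. It may be lifted and carried by its tight lid.
- jar_mouth (a point): centre of the jar's mouth, on top of the sprung rubber sealing ring that pushes the lid's three lugs up under three short thread ramps, so that pulling the tight lid only lifts the jar. 55.5 mm above jar_center, axes as the jar. The lid is off when its lower edge is above this.
- lid_center (a point): centre, half-way up, of the jar's round knurled metal lid, 62 mm across, 16 mm high, 30 g; tight, it is 50 mm above jar_center. z up. Unscrews anticlockwise seen from above: about 0.4 N m at first, then easing, rising 1.5 mm; turned against the jar it is free after about 60 degrees, lifts off between 65 and 92 (stop at about 95). It cannot turn clockwise from tight.
- square_well (a point): floor centre of the jar holder's square rubber-lined well, 66 x 66 mm, floor 16 mm over the worktop, 30 mm deep, mouth flared to 72 mm; x and y square to its walls. Holder: grey block fixed on suction feet, 110 x 200 mm, top 46 mm up. The jar fits any of four ways round, then turns with the lid by up to some 6 degrees. The round well beside it is too small.
- crate: low slatted wooden crate, fixed, 220 mm (its x) x 340 mm (its y), 62 mm high, floor 8 mm thick; origin at the centre of its underside. It holds six things in two rows of three, row spacing 94 mm (x), places 105 mm apart (y).
- honey_jar_mid (a point): bystander in the crate: hexagonal glass jar of honey with a wide lid, 68 x 74 mm, 84 mm high; point on its axis at half height
- tall_tin_mid (a point): bystander in the crate: round tin 75 mm across, 58 mm high; point at its centre
- flat_tin_mid (a point): bystander in the crate: round flat tin 86 mm across, 40 mm high; point at its centre
- garlic_mid (a point): bystander in the crate: garlic bulb 48 mm across, 48 mm high; point at its centre
- tomato_mid (a point): bystander in the crate: tomato 77 mm across, 72 mm high; point at its centre

How it is judged:
By the outcome, as a careful person would: the job done as asked, in the order asked, and still so for the second after the job is handed in, while the arm keeps its last pose, push and grip.
It also fails if it takes over 48 s, if anything falls off the work surface, if the arm or the gripper's body presses on something with over 40 N, if the wrist force passes 120 N, or if a joint passes its speed limit or range.

## Working session

There is one attempt and no reset: what is moved stays moved. The work goes in short steps, Python scripts to look and compute and a tool call to move; the robot and the scene stay as the last step left them, time stands still between calls to the robot, and variables do not carry over. Pictures are saved under pics/ and viewed, at most 10 in all, crops included, and the job is handed in when it is done.

Besides the shell and the picture viewer there is one more tool, called after "Request:" as name(argument=value, ...) on one line, values as JSON. play_rows: Moves the arm, as the interface text tells. Its arguments: {"type":"object","properties":{"translation":{"type":"array","items":{"type":"array","items":{"type":"number","minimum":-1,"maximum":1}}},"twist":{"type":"array","items":{"type":"array","items":{"type":"number","minimum":-1,"maximum":1}}},"gripper":{"type":"array","items":{"type":"number"}}},"required":["translation","twist","gripper"]}

```bash
mkdir -p pics
python3 - <<'E'
from bench import robot
import cv2
o=robot.get_obs()
print({k:o[k] for k in ('time','tool_pos','ee_rot','width')})
for c in ('scene','side'):
    im=robot.snapshot(c); cv2.imwrite(f'pics/{c}0.png',im[:,:,::-1])
    for n in ('jar_center','lid_center','square_well','crate'):
        print(c,n,[(r['score'],r['centre']) for r in robot.spot_point(n,c)[:2]])
a=cv2.imread('pics/scene0.png');b=cv2.imread('pics/side0.png')
cv2.imwrite('pics/both0.png',cv2.resize(cv2.vconcat([a,b]),(0,0),fx=.78,fy=.78))
E
```

```text
{'time': 0.0, 'tool_pos': array([0.12898074, 0.53454424, 0.40353009]), 'ee_rot': array([-3.13945342e+00, -2.04752979e-04,  2.90484411e+00]), 'width': 0.0940006572549024}
scene jar_center [(0.95, [0.4733, 0.1749, 0.0339]), (0.3, [0.47, 0.1765, 0.0932])]
scene lid_center [(0.87, [0.477, 0.1725, 0.0879])]
scene square_well [(0.62, [0.5322, -0.3049, 0.0164])]
scene crate [(0.81, [0.5185, 0.1717, -0.0015]), (0.49, [0.5724, 0.0598, 0.0315])]
side jar_center [(0.7, [0.5666, 0.1707, 0.0458]), (0.56, [0.4726, 0.1735, 0.0386])]
side lid_center [(0.79, [0.4754, 0.1735, 0.087])]
side square_well [(0.97, [0.5312, -0.3038, 0.0169])]
side crate [(0.68, [0.5184, 0.1742, -0.0022])]
```

View pics/both0.png

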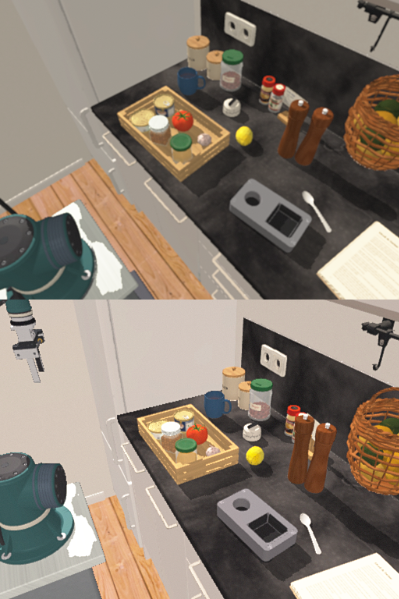

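```bash
cat > h.py <<'E'
import cv2, numpy as np
from bench import robot
def proj(c,P,m=None):
    m=m or robot.camera_model(c)
    return cv2.projectPoints(np.array(P,float).reshape(-1,3),np.array(m['rvec']),np.array(m['tvec']),np.array(m['camera_matrix']),None)[0].reshape(-1,2)
def unproj(c,uv,z,m=None):
    m=m or robot.camera_model(c)
    K=np.array(m['camera_matrix']);R=cv2.Rodrigues(np.array(m['rvec']))[0];t=np.array(m['tvec']).ravel()
    C=-R.T@t
    out=[]
    for u,v in np.reshape(uv,(-1,2)):
        d=R.T@np.linalg.solve(K,[u,v,1]); out.append(C+d*(z-C[2])/d[2])
    return np.array(out)
E
python3 - <<'E'
from h import *
rows=[]
for c in ('scene','side'):
    im=cv2.imread(f'pics/{c}0.png')
    pc=proj(c,[[.475,.173,.088],[.532,-.304,.046],[.518,.172,.06]]);print(c,pc.round(0))
    def crop(p,s=4):
        x,y=int(p[0])-50,int(p[1])-37
        return cv2.resize(im[y:y+75,x:x+100],(0,0),fx=s,fy=s,interpolation=cv2.INTER_CUBIC)
    def crop2(p):
        x,y=int(p[0])-80,int(p[1])-60
        return cv2.resize(im[y:y+120,x:x+160],(400,300),interpolation=cv2.INTER_CUBIC)
    rows.append(cv2.hconcat([crop2(pc[2]),crop2(pc[1])]))
cv2.imwrite('pics/crop0.png',cv2.vconcat(rows))
m=robot.camera_model('wrist');o=robot.get_obs()
R=cv2.Rodrigues(np.array(m['rvec']))[0]
from scipy.spatial.transform import Rotation as Ro
Rt=Ro.from_euler('xyz',o['ee_rot']).as_matrix()
C=-R.T@np.array(m['tvec']).ravel()
print('cam in tool',Rt.T@(C-o['tool_pos']),'axes',(Rt.T@R.T).round(2),m['camera_matrix'])
for n in ('honey_jar_mid','tall_tin_mid','flat_tin_mid','garlic_mid','tomato_mid'):
    print(n,[(r['score'],r['centre']) for r in robot.spot_point(n,'scene')[:1]])
E
```

```text
scene [[204. 158.]
 [364. 282.]
 [219. 158.]]
side [[220. 165.]
 [343. 291.]
 [236. 170.]]
cam in tool [ 0.08415098 -0.00089524  0.0195872 ] axes [[ 0.   -0.96 -0.29]
 [ 1.    0.    0.  ]
 [-0.   -0.29  0.96]] [[276.0858472    0.         260.13678073]
 [  0.         276.0858472  188.01216769]
 [  0.           0.           1.        ]]
honey_jar_mid [(0.72, [0.4784, 0.0643, 0.0526])]
tall_tin_mid [(0.96, [0.5608, 0.2788, 0.0363])]
flat_tin_mid [(0.93, [0.4621, 0.2789, 0.0296])]
garlic_mid [(0.8, [0.5706, 0.0611, 0.0339])]
tomato_mid [(0.8, [0.5622, 0.1731, 0.0463])]
```

View pics/crop0.png

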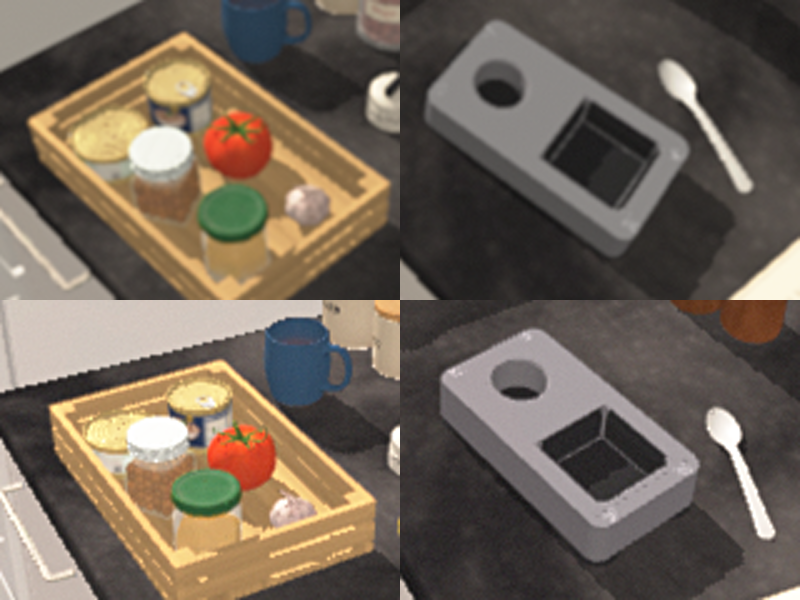

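```bash
cat >> h.py <<'E'
from scipy.spatial.transform import Rotation as Ro
def plan(tgt,yaw,n,start=None):
    """rows (tool units) from the present pose to tgt, tool down at yaw, in n equal steps"""
    o=robot.get_obs(); p,e=start or (o['tool_pos'],o['ee_rot'])
    p=np.array(p,float);T=Ro.from_euler('xyz',[np.pi,0,yaw]);R=Ro.from_euler('xyz',e)
    tr=[];tw=[]
    for i in range(n):
        k=n-i
        d=R.inv().apply((np.array(tgt)-p)/k)/.04; w=(R.inv()*T).as_rotvec()/k/.1
        d=d.round(2);w=w.round(2); p=p+R.apply(d*.04); R=R*Ro.from_rotvec(w*.1)
        tr.append(d.tolist());tw.append(w.tolist())
    for i in range(0,n,8):print(tr[i:i+8],'\n',tw[i:i+8])
    print('end',p.round(4),R.as_euler('xyz').round(3))
E
python3 - <<'E'
from h import *
def C(p):return [(p[0]-400)/2.5+284,p[1]/2.5+222]
P=unproj('scene',[C((428,95)),C((490,22)),C((688,150)),C((622,240))],.046);print(P.round(3))
d=P[2]-P[1];print(np.degrees(np.arctan2(d[1],d[0])),np.linalg.norm(d))
d=P[3]-P[0];print(np.degrees(np.arctan2(d[1],d[0])),np.linalg.norm(d))
W=unproj('scene',[C((542,157)),C((582,96)),C((660,146)),C((617,210))],.046);print(W.round(3),W.mean(0))
plan([.475,.173,.40],np.pi+.05,12)
E
```

```text
[[ 0.461 -0.174  0.046]
 [ 0.556 -0.158  0.046]
 [ 0.586 -0.353  0.046]
 [ 0.484 -0.363  0.046]]
-81.34937490712646 0.19680238599067712
-82.84305515464261 0.19113967018015265
[[ 0.491 -0.277  0.046]
 [ 0.559 -0.263  0.046]
 [ 0.571 -0.335  0.046]
 [ 0.501 -0.346  0.046]] [ 0.53043884 -0.30512314  0.046     ]
[[-0.88, -0.56, 0.01], [-0.86, -0.58, 0.01], [-0.85, -0.61, 0.01], [-0.83, -0.63, 0.01], [-0.82, -0.64, 0.01], [-0.8, -0.66, 0.01], [-0.79, -0.68, 0.01], [-0.77, -0.7, 0.01]] 
 [[0.0, 0.0, -0.24], [0.0, 0.0, -0.24], [0.0, 0.0, -0.24], [0.0, 0.0, -0.24], [0.0, 0.0, -0.24], [0.0, 0.0, -0.24], [0.0, 0.0, -0.24], [0.0, 0.0, -0.24]]
[[-0.76, -0.72, 0.01], [-0.74, -0.74, 0.01], [-0.72, -0.76, 0.01], [-0.69, -0.78, 0.01]] 
 [[0.0, 0.0, -0.24], [0.0, 0.0, -0.24], [0.0, 0.0, -0.23], [0.0, 0.0, -0.24]]
end [0.4748 0.173  0.3999] [ 3.141  0.    -3.091]
```

Request:
play_rows(translation=[[-0.88,-0.56,0.01],[-0.86,-0.58,0.01],[-0.85,-0.61,0.01],[-0.83,-0.63,0.01],[-0.82,-0.64,0.01],[-0.8,-0.66,0.01],[-0.79,-0.68,0.01],[-0.77,-0.7,0.01]], twist=[[0,0,-0.24],[0,0,-0.24],[0,0,-0.24],[0,0,-0.24],[0,0,-0.24],[0,0,-0.24],[0,0,-0.24],[0,0,-0.24]], gripper=[1,1,1,1,1,1,1,1])

```text
time: 1.55
tool_pos: [0.3603, 0.2926, 0.4018]
ee_rot: [3.141, 0.001, 3.098]
wrist_force: [0.6, 0.7, -0.5]
width: 0.0943
finger_force: 0.0
```

Request:
play_rows(translation=[[-0.76,-0.72,0.01],[-0.74,-0.74,0.01],[-0.72,-0.76,0.01],[-0.69,-0.78,0.01],[0,0,0],[0,0,0]], twist=[[0,0,-0.24],[0,0,-0.24],[0,0,-0.24],[0,0,-0.24],[0,0,0],[0,0,0]], gripper=[1,1,1,1,1,1])

```text
time: 2.15
tool_pos: [0.4752, 0.1724, 0.3996]
ee_rot: [3.141, -0.001, -3.093]
wrist_force: [-0.4, -0.2, 0.5]
width: 0.094
finger_force: 0.0
```

Run:
```python
from h import *
o=robot.get_obs();print(o['time'],o['tool_pos'],o['ee_rot'],o['wrist_force'])
im=robot.snapshot('wrist'); m=robot.camera_model('wrist')
cv2.imwrite('pics/w1.png',im[:,:,::-1])
print([ (r['score'],r['centre']) for r in robot.spot_point('lid_center','wrist')[:2]])
print([ (r['score'],r['centre']) for r in robot.spot_point('jar_center','wrist')[:2]])
g=cv2.cvtColor(im,cv2.COLOR_RGB2GRAY)
print(proj('wrist',[[.475,.173,.096]]).round(1))
```

```text
2.15 [0.47523672 0.17237002 0.39963675] [ 3.14106593e+00 -8.99711688e-04 -3.09265022e+00] [-0.43333557 -0.1617449   0.53291856]
[(0.74, [0.5699, 0.0643, 0.03]), (0.68, [0.4689, 0.1765, 0.0864])]
[]
[[259.9 187.4]]
```

View pics/w1.png

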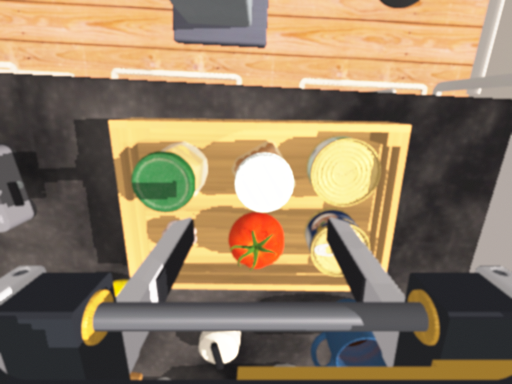

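Run:
```python
from h import *
im=cv2.imread('pics/w1.png')
msk=((im.min(2)>215)*255).astype(np.uint8); msk[:130]=0; msk[225:]=0; msk[:,:220]=0; msk[:,310:]=0
c=max(cv2.findContours(msk,0,2)[0],key=cv2.contourArea);e=cv2.fitEllipse(c);print(e)
print(unproj('wrist',[e[0]],.096))
a=cv2.resize(im[130:220,205:325],(0,0),fx=6.6,fy=6.6,interpolation=cv2.INTER_CUBIC)
s=cv2.imread('pics/scene0.png');u,v=proj('scene',[.475,.173,.06])[0].astype(int)
d=cv2.imread('pics/side0.png');u2,v2=proj('side',[.475,.173,.06])[0].astype(int)
f=lambda i,u,v:cv2.resize(i[v-28:v+32,u-30:u+30],(400,400),interpolation=cv2.INTER_CUBIC)
a=cv2.convertScaleAbs(cv2.resize(a,(266,200)),alpha=1)
top=cv2.hconcat([f(s,u,v),f(d,u2,v2)])
b=cv2.resize(im[135:200,220:310],(277,200),interpolation=cv2.INTER_CUBIC)
bot=np.zeros((200,800,3),np.uint8);bot[:,:277]=b
cv2.imwrite('pics/jar.png',cv2.vconcat([top,bot]))
```

```text
((264.17132568359375, 182.46066284179688), (56.926944732666016, 59.00444793701172), 50.05155944824219)
[[0.46928149 0.17728605 0.096     ]]
```

View pics/jar.png

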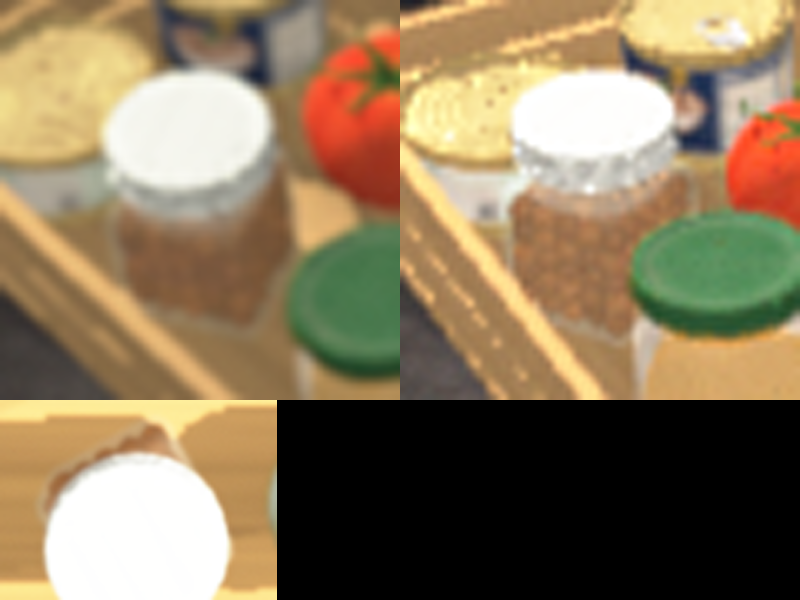

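Request:
play_rows(translation=[[0.14,0.12,0.6],[0,0,0.9],[0,0,0.9],[0,0,0.6],[0,0,0.24],[0,0,0],[0,0,0]], twist=[[0,0,0],[0,0,0],[0,0,0],[0,0,0],[0,0,0],[0,0,0],[0,0,0]], gripper=[1,1,1,1,1,1,1])

```text
time: 3.0
tool_pos: [0.4693, 0.1781, 0.2718]
ee_rot: [3.141, 0.002, -3.089]
wrist_force: [0.4, 0.3, -0.8]
width: 0.0939
finger_force: 0.0
```

Request:
play_rows(translation=[[0,0,0],[0,0,0],[0,0,0],[0,0,0],[0,0,0],[0,0,0]], twist=[[0,0,0],[0,0,0],[0,0,0],[0,0,0],[0,0,0],[0,0,0]], gripper=[-1,-1,-1,-1,-1,-1])

```text
time: 3.6
tool_pos: [0.4693, 0.177, 0.2708]
ee_rot: [-3.14, 0.001, -3.091]
wrist_force: [-0.1, -3.2, 3.2]
width: 0.0618
finger_force: 30.0
```

Request:
play_rows(translation=[[0,0,-0.3],[0,0,-0.8],[0,0,-0.9],[0,0,-0.8],[0,0,-0.2],[0,0,0]], twist=[[0,0,0],[0,0,0],[0,0,0],[0,0,0],[0,0,0],[0,0,0]], gripper=[-1,-1,-1,-1,-1,-1])

```text
time: 4.2
tool_pos: [0.4691, 0.1777, 0.3913]
ee_rot: [3.14, 0.002, -3.09]
wrist_force: [0.3, 0.8, -3.8]
width: 0.0618
finger_force: 30.0
```

Run:
```python
from h import *
o=robot.get_obs();print(o['time'],o['tool_pos'],o['ee_rot'],o['wrist_force'],o['wrist_torque'],o['width'],o['finger_force'])
# jar yaw from the first scene picture (crop origin, scale 6.667)
u,v=proj('scene',[.475,.173,.06])[0].astype(int)
f=lambda p:[u-30+p[0]/6.667,v-28+p[1]/6.667]
P=unproj('scene',[f((130,308)),f((250,332)),f((298,245))],.012);print(P)
for a,b in((0,1),(1,2)):
    d=P[b]-P[a];print(np.degrees(np.arctan2(d[1],d[0]))%90,np.linalg.norm(d))
plan([.531,-.304,.385],1.24,20)
```

```text
4.2 [0.46909715 0.17769998 0.39134568] [ 3.14035528e+00  2.39479262e-03 -3.09017721e+00] [ 0.28747579  0.79523297 -3.79335452] [0.03690144 0.0315686  0.01664555] 0.06184637328429761 29.999228323576972
[[0.43562242 0.18096794 0.012     ]
 [0.46420547 0.13842687 0.012     ]
 [0.50681431 0.16262778 0.012     ]]
33.89687879840946 0.05125166903563144
29.59564958086995 0.04900201329760976
[[-0.05, -0.61, 0.01], [-0.11, -0.6, 0.01], [-0.16, -0.58, 0.01], [-0.22, -0.57, 0.01], [-0.27, -0.54, 0.01], [-0.33, -0.51, 0.01], [-0.37, -0.48, 0.01], [-0.42, -0.44, 0.01]] 
 [[0.0, 0.0, 0.98], [0.0, 0.0, 0.98], [0.0, 0.0, 0.98], [0.0, -0.0, 0.98], [0.0, -0.0, 0.98], [0.0, -0.0, 0.98], [0.0, -0.0, 0.98], [0.0, -0.0, 0.97]]
[[-0.46, -0.4, 0.01], [-0.5, -0.35, 0.01], [-0.53, -0.3, 0.0], [-0.55, -0.25, 0.01], [-0.58, -0.19, 0.0], [-0.59, -0.13, 0.01], [-0.6, -0.08, 0.0], [-0.61, -0.02, 0.01]] 
 [[0.0, -0.0, 0.98], [0.0, -0.0, 0.97], [0.0, -0.0, 0.98], [0.0, -0.0, 0.97], [0.0, -0.0, 0.98], [0.0, -0.0, 0.97], [0.0, -0.0, 0.98], [0.0, -0.0, 0.97]]
[[-0.6, 0.04, 0.0], [-0.6, 0.1, 0.01], [-0.58, 0.16, 0.0], [-0.57, 0.22, 0.01]] 
 [[0.01, -0.0, 0.98], [0.0, -0.01, 0.97], [0.01, -0.0, 0.98], [0.0, -0.01, 0.97]]
end [ 0.5311 -0.3041  0.3849] [3.141 0.    1.24 ]
```

Request:
play_rows(translation=[[-0.05,-0.61,0.01],[-0.11,-0.6,0.01],[-0.16,-0.58,0.01],[-0.22,-0.57,0.01],[-0.27,-0.54,0.01],[-0.33,-0.51,0.01],[-0.37,-0.48,0.01],[-0.42,-0.44,0.01]], twist=[[0,0,0.98],[0,0,0.98],[0,0,0.98],[0,0,0.98],[0,0,0.98],[0,0,0.98],[0,0,0.98],[0,0,0.97]], gripper=[-1,-1,-1,-1,-1,-1,-1,-1])

```text
time: 5.0
tool_pos: [0.4934, -0.0161, 0.3836]
ee_rot: [-3.139, -0.005, 2.406]
wrist_force: [0.6, 0.2, -2.3]
width: 0.0618
finger_force: 30.0
```

Request:
play_rows(translation=[[-0.46,-0.4,0.01],[-0.5,-0.35,0.01],[-0.53,-0.3,0],[-0.55,-0.25,0.01],[-0.58,-0.19,0],[-0.59,-0.13,0.01],[-0.6,-0.08,0],[-0.61,-0.02,0.01]], twist=[[0,0,0.98],[0,0,0.97],[0,0,0.98],[0,0,0.97],[0,0,0.98],[0,0,0.97],[0,0,0.98],[0,0,0.97]], gripper=[-1,-1,-1,-1,-1,-1,-1,-1])

```text
time: 5.8
tool_pos: [0.5182, -0.209, 0.3814]
ee_rot: [-3.137, -0.004, 1.626]
wrist_force: [0.7, 0.3, -2.6]
width: 0.062
finger_force: 30.0
```

Request:
play_rows(translation=[[-0.6,0.04,0],[-0.6,0.1,0.01],[-0.58,0.16,0],[-0.57,0.22,0.01],[0,0,0],[0,0,0],[0,0,0]], twist=[[0,0,0.98],[0,0,0.97],[0,0,0.98],[0,0,0.97],[0,0,0.3],[0,0,0],[0,0,0]], gripper=[-1,-1,-1,-1,-1,-1,-1])

```text
time: 6.5
tool_pos: [0.5308, -0.3041, 0.3817]
ee_rot: [-3.137, -0.002, 1.211]
wrist_force: [0.0, -0.3, -2.3]
width: 0.0618
finger_force: 30.0
```

Run:
```python
from h import *
o=robot.get_obs();print(o['time'],o['tool_pos'],o['ee_rot'],o['joint_positions'],o['wrist_force'],o['finger_force'])
P=[]
x,y,z=o['tool_pos']
for c in ('scene','side','wrist'):
    im=robot.snapshot(c)[:,:,::-1].copy(); cv2.imwrite(f'pics/{c}2.png',im)
    for n in ('jar_center','lid_center','square_well'):
        print(c,n,[(r['score'],r['centre']) for r in robot.spot_point(n,c)[:1]])
    u,v=proj(c,[x,y,.10])[0].astype(int);print(c,u,v)
    if c!='wrist':
        P.append(cv2.resize(im[v-50:v+50,u-67:u+67],(400,300),interpolation=cv2.INTER_CUBIC))
w=cv2.resize(cv2.imread('pics/wrist2.png'),(400,300))
cv2.imwrite('pics/over.png',cv2.vconcat([cv2.hconcat(P),cv2.hconcat([w,w*0])]))
```

```text
6.5 [ 0.53084178 -0.30407017  0.38165294] [-3.13733064e+00 -1.63165758e-03  1.21070668e+00] [-6.12964942e-01  2.31722417e-01  1.25132693e+00  5.15639316e-04
  1.66307799e+00 -2.52832418e-01] [ 0.04367781 -0.25278317 -2.32767218] 29.99938373104669
scene jar_center [(0.89, [0.5301, -0.3073, 0.1471])]
scene lid_center [(0.61, [0.5324, -0.3044, 0.1968])]
scene square_well [(0.56, [0.5335, -0.3034, 0.0172])]
scene 369 269
side jar_center [(0.66, [0.5321, -0.3041, 0.1523])]
side lid_center [(0.75, [0.5276, -0.3052, 0.2005])]
side square_well [(0.96, [0.5317, -0.3023, 0.012])]
side 344 271
wrist jar_center []
wrist lid_center []
wrist square_well [(0.75, [0.5308, -0.3043, 0.0168])]
wrist 259 191
```

View pics/over.png

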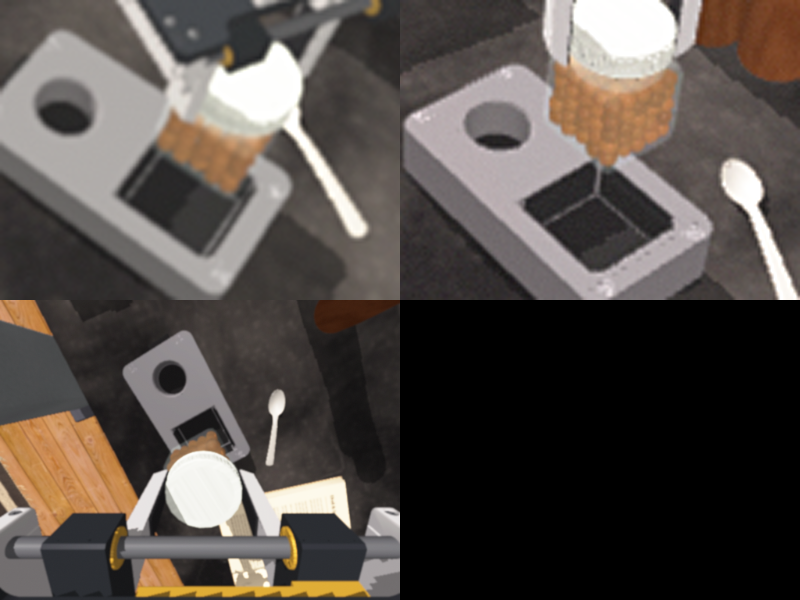

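Run:
```python
from h import *
def ang(c,u,v,ox,pts,z):
    q=[[u-67+(a-ox)*134/400,v-50+b/3] for a,b in pts]
    P=unproj(c,q,z)
    for i in range(len(P)-1):
        d=P[i+1]-P[i];print(c,z,round(np.degrees(np.arctan2(d[1],d[0]))%90,1),round(np.linalg.norm(d),3),P[i].round(3))
ang('side',344,271,400,[(552,125),(603,168),(672,130)],.12)
ang('side',344,271,400,[(525,203),(600,272),(675,222)],.046)
ang('scene',369,269,0,[(158,147),(238,192),(268,150)],.12)
ang('scene',369,269,0,[(118,192),(205,254),(253,185)],.046)
```

```text
side 0.12 8.7 0.045 [ 0.503 -0.286  0.12 ]
side 0.12 7.1 0.057 [ 0.51  -0.331  0.12 ]
side 0.046 8.6 0.071 [ 0.495 -0.277  0.046]
side 0.046 9.9 0.067 [ 0.505 -0.347  0.046]
scene 0.12 14.0 0.054 [ 0.502 -0.286  0.12 ]
scene 0.12 7.2 0.038 [ 0.515 -0.339  0.12 ]
scene 0.046 8.1 0.068 [ 0.495 -0.275  0.046]
scene 0.046 7.6 0.065 [ 0.504 -0.343  0.046]
```

Request:
play_rows(translation=[[0,0,0.4],[0,0,0.6],[0,0,0.5],[0,0,0.25],[0,0,0.15],[0,0,0.15],[0,0,0.1]], twist=[[0,0,0],[0,0,0],[0,0,0],[0,0,0],[0,0,0],[0,0,0],[0,0,0]], gripper=[-1,-1,-1,-1,-1,-1,-1])

```text
time: 7.8
tool_pos: [0.5312, -0.3044, 0.2991]
ee_rot: [3.14, -0.0, 1.21]
wrist_force: [1.1, 0.8, -2.6]
width: 0.0619
finger_force: 30.0
```

Request:
play_rows(translation=[[0,0,0.1],[0,0,0.08],[0,0,0]], twist=[[0,0,0],[0,0,0],[0,0,0]], gripper=[-1,-1,-1])

```text
time: 8.1
tool_pos: [0.531, -0.3044, 0.2908]
ee_rot: [3.141, -0.0, 1.21]
wrist_force: [0.3, 1.6, -3.4]
width: 0.0616
finger_force: 30.0
```

Request:
play_rows(translation=[[0,0,0.1],[0,0,0.08],[0,0,0.05],[0,0,0]], twist=[[0,0,0],[0,0,0],[0,0,0],[0,0,0]], gripper=[-1,-1,-1,-1])

```text
time: 8.5
tool_pos: [0.531, -0.3044, 0.2814]
ee_rot: [-3.142, -0.0, 1.21]
wrist_force: [1.1, 0.6, -3.6]
width: 0.0615
finger_force: 30.0
```

Request:
play_rows(translation=[[0,0,0.05],[0,0,0]], twist=[[0,0,0],[0,0,0]], gripper=[-1,-1])

```text
time: 8.7
tool_pos: [0.531, -0.3044, 0.2797]
ee_rot: [3.141, -0.0, 1.21]
wrist_force: [1.3, 1.0, -3.6]
width: 0.0616
finger_force: 30.0
```

Request:
play_rows(translation=[[0,0,0.03],[0,0,0]], twist=[[0,0,0],[0,0,0]], gripper=[-1,-1])

```text
time: 8.9
tool_pos: [0.531, -0.3044, 0.2789]
ee_rot: [3.141, -0.0, 1.21]
wrist_force: [0.7, 0.5, -1.1]
width: 0.0616
finger_force: 30.0
```

Request:
play_rows(translation=[[0,0,0.03],[0,0,0]], twist=[[0,0,0],[0,0,0]], gripper=[-1,-1])

```text
time: 9.1
tool_pos: [0.531, -0.3043, 0.2787]
ee_rot: [3.141, 0.0, 1.21]
wrist_force: [-1.1, 1.7, 3.9]
width: 0.0617
finger_force: 30.0
```

Request:
play_rows(translation=[[0,0,0],[0,0,0],[0,0,0],[0,0,0],[0,0,0],[0,0,0],[0,0,0]], twist=[[0,0,-0.7],[0,0,-0.7],[0,0,-0.7],[0,0,-0.7],[0,0,-0.7],[0,0,-0.7],[0,0,-0.7]], gripper=[-1,-1,-1,-1,-1,-1,-1])

```text
time: 9.8
tool_pos: [0.5311, -0.3045, 0.2793]
ee_rot: [3.14, 0.001, 1.702]
wrist_force: [-0.5, 1.8, 4.8]
width: 0.0621
finger_force: 30.0
```

Run:
```python
from h import *
o=robot.get_obs();print(o['time'],o['tool_pos'],o['ee_rot'],o['wrist_force'],o['wrist_torque'],o['finger_force'])
```

```text
9.8 [ 0.53112788 -0.30448509  0.27933597] [3.13969800e+00 1.42197336e-03 1.70215006e+00] [-0.46332302  1.82084506  4.80696489] [ 0.25392225  0.23244525 -0.2296358 ] 30.001083849929273
```

Request:
play_rows(translation=[[0,0,0],[0,0,0],[0,0,0],[0,0,0],[0,0,0],[0,0,0],[0,0,0]], twist=[[0,0,-0.7],[0,0,-0.7],[0,0,-0.7],[0,0,-0.7],[0,0,-0.7],[0,0,-0.7],[0,0,-0.7]], gripper=[-1,-1,-1,-1,-1,-1,-1])

```text
time: 10.5
tool_pos: [0.5306, -0.3043, 0.2799]
ee_rot: [-3.141, 0.001, 2.192]
wrist_force: [-4.4, 2.3, 8.7]
width: 0.0622
finger_force: 30.0
```

Request:
play_rows(translation=[[0,0,0],[0,0,0],[0,0,0],[0,0,0],[0,0,0],[0,0,0],[0,0,0]], twist=[[0,0,-0.7],[0,0,-0.7],[0,0,-0.7],[0,0,-0.7],[0,0,-0.7],[0,0,-0.7],[0,0,0]], gripper=[-1,-1,-1,-1,-1,-1,-1])

```text
time: 11.2
tool_pos: [0.5305, -0.3045, 0.28]
ee_rot: [-3.14, 0.0, 2.611]
wrist_force: [-4.7, 2.1, 8.4]
width: 0.0617
finger_force: 30.0
```

Run:
```python
from h import *
o=robot.get_obs();print(o['time'],o['tool_pos'],o['ee_rot'],o['wrist_force'],o['wrist_torque'],o['finger_force'])
```

```text
11.2 [ 0.53045022 -0.30451941  0.27997732] [-3.14038342e+00  4.75425375e-04  2.61079313e+00] [-4.67073091  2.06835266  8.37542451] [0.39188472 0.74175462 0.04527504] 30.001323418691754
```

Request:
play_rows(translation=[[0,0,-0.06],[0,0,-0.06],[0,0,0]], twist=[[0,0,0],[0,0,0],[0,0,0]], gripper=[-1,-1,-1])

```text
time: 11.5
tool_pos: [0.5308, -0.3046, 0.2823]
ee_rot: [-3.141, -0.0, 2.61]
wrist_force: [-1.2, -0.1, 0.7]
width: 0.0615
finger_force: 30.0
```

Run:
```python
from h import *
o=robot.get_obs();print(o['time'],o['tool_pos'],o['ee_rot'],o['wrist_force'],o['wrist_torque'],o['finger_force'])
robot.snapshot('scene');robot.snapshot('side')
for c in ('scene','side'):
    print(c,[(r['score'],r['centre']) for r in robot.spot_point('jar_center',c)[:1]])
```

```text
11.5 [ 0.53083658 -0.3045729   0.28228231] [-3.14104276e+00 -1.06480642e-05  2.60963661e+00] [-1.23496962 -0.0531226   0.67167726] [-0.13564142  0.3091895  -0.00118913] 30.00001691048965
scene [(0.74, [0.5327, -0.305, 0.0451])]
side [(0.68, [0.5318, -0.3063, 0.0457])]
```

Request:
play_rows(translation=[[0,0,-0.1],[0,0,-0.15],[0,0,-0.15],[0,0,-0.15],[0,0,-0.09],[0,0,0],[0,0,0],[0,0,0]], twist=[[0,0,0],[0,0,0],[0,0,0],[0,0,0],[0,0,0],[0,0,0],[0,0,0],[0,0,0]], gripper=[-1,-1,-1,-1,-1,-1,-1,-1])

```text
time: 12.5
tool_pos: [0.5309, -0.3043, 0.3075]
ee_rot: [3.141, -0.001, 2.61]
wrist_force: [-1.3, 1.2, -1.1]
width: 0.0618
finger_force: 30.0
```

Run:
```python
from h import *
o=robot.get_obs();print(o['time'],o['tool_pos'],o['ee_rot'],o['qvel'].round(3),o['wrist_force'],o['width'])
x,y,z=o['tool_pos'];P=[]
for c in ('scene','side'):
    im=robot.snapshot(c)[:,:,::-1].copy()
    u,v=proj(c,[x,y,.09])[0].astype(int)
    P.append(cv2.resize(im[v-45:v+45,u-45:u+45],(400,400),interpolation=cv2.INTER_CUBIC))
    for n in ('jar_center','jar_mouth','lid_center'): print(c,n,[(r['score'],r['centre']) for r in robot.spot_point(n,c)[:1]])
cv2.imwrite('pics/end.png',cv2.hconcat(P))
```

```text
12.5 [ 0.53087542 -0.30430535  0.30746666] [ 3.14139096e+00 -6.88987026e-04  2.60973893e+00] [-0.     0.002  0.001 -0.     0.    -0.   ] [-1.25376174  1.15887994 -1.09220202] 0.06178902549828996
scene jar_center [(0.84, [0.5318, -0.3094, 0.0441])]
scene jar_mouth [(0.6, [0.5302, -0.3073, 0.1044])]
scene lid_center [(0.64, [0.5344, -0.3054, 0.1246])]
side jar_center [(0.93, [0.5305, -0.306, 0.0461])]
side jar_mouth [(0.65, [0.5286, -0.3069, 0.0986])]
side lid_center [(0.69, [0.5349, -0.3039, 0.1271])]
```

View pics/end.png

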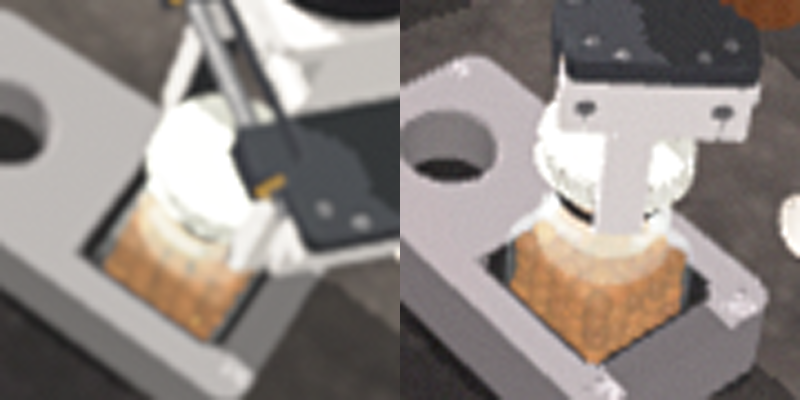

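```bash
python3 -c "
from bench import robot
print(robot.close_job())"
```

```text
the job is handed in; nothing more can be done
None
```

I handed the job in at about 13 s. The hazelnut jar stands fully down in the square well, with its lid unscrewed and held still about 15 mm above the open mouth. The lid looked centred to within a few millimetres, and I saw no sign of the other groceries being touched. I was not told the verdict.

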